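# Bed a row of glass nuggets with a fingertip

## Task

Run your fingertips along the curved row of four blue glass nuggets on the white mosaic panel, from the largest to the smallest, gently pushing each one down in its turn until it stands about 5 mm above the panel's face, not right in. Between the first and the last stay low over the panel, the fingertips within about 4 cm of it, and then move clear. Only touch and push: do not lift or carry anything, do not shift the panel, and leave the things on and around it where they are.

Things in the scene. Friction and masses are not known exactly. Their poses are not given: they have to be found in the camera images.
- panel: loose white-faced mosaic panel 250 x 160 mm, 18 mm thick, 1.8 kg, lying flat on a 3 mm cutting mat, turned any way round, so that its white face is 21 mm above the table. Origin: centre of its underside; x along its length, y across, z up. A curved row of four blue glass nuggets in black rubber sockets runs along it. In the panel's frame the row runs along +x from the largest to the smallest, at x = -72, -24, 24, 72 mm and y = -30, -10, -10, -30 mm.
- nugget1_top (a point): top of nugget 1 of the row (the largest, where the row starts): a blue glass dome 34 mm across, its flattened top 7 mm wide. Untouched it stands 9.5 to 11 mm above the panel's white face (top 30.5 to 32 mm above the table).
- nugget1 (a joint): how far nugget 1 is pushed into its socket, m: it stands (11 mm - this) above the panel's face. Starts at 0 to 0.0015, ends on a stop at 0.010 (1 mm above the face). The socket is tight: about 2 to 3 N of push moves it straight down, and it stays where it is left.
- nugget2_top (a point): top of nugget 2 of the row (in order of falling size): a blue glass dome 29 mm across, its flattened top 6 mm wide. Untouched it stands 9.5 to 11 mm above the panel's white face (top 30.5 to 32 mm above the table).
- nugget2 (a joint): how far nugget 2 is pushed into its socket, m: it stands (11 mm - this) above the panel's face. Starts at 0 to 0.0015, ends on a stop at 0.010 (1 mm above the face). The socket is tight: about 2 to 3 N of push moves it straight down, and it stays where it is left.
- nugget3_top (a point): top of nugget 3 of the row (in order of falling size): a blue glass dome 24 mm across, its flattened top 5 mm wide. Untouched it stands 9.5 to 11 mm above the panel's white face (top 30.5 to 32 mm above the table).
- nugget3 (a joint): how far nugget 3 is pushed into its socket, m: it stands (11 mm - this) above the panel's face. Starts at 0 to 0.0015, ends on a stop at 0.010 (1 mm above the face). The socket is tight: about 2 to 3 N of push moves it straight down, and it stays where it is left.
- nugget4_top (a point): top of nugget 4 of the row (the smallest, where the row ends): a blue glass dome 19 mm across, its flattened top 4 mm wide. Untouched it stands 9.5 to 11 mm above the panel's white face (top 30.5 to 32 mm above the table).
- nugget4 (a joint): how far nugget 4 is pushed into its socket, m: it stands (11 mm - this) above the panel's face. Starts at 0 to 0.0015, ends on a stop at 0.010 (1 mm above the face). The socket is tight: about 2 to 3 N of push moves it straight down, and it stays where it is left.
- pot: small lidded pot, 40 mm across, 42 mm high, standing on the panel in its +x +y corner; loose, to be left alone. Origin: centre of its underside.
- tweezers: steel tweezers 116 mm long, 6 mm thick, lying on the panel along its +y side; loose, to be left alone. Origin: centre of its underside.
- chip: loose flat glass chip 22 x 18 x 6 mm lying on the panel near the middle of its -y side; loose, to be left alone. Origin: centre of its underside.
- jar: jar of orange stock with a white lid, 90 mm across, 62 mm high, on the table left of the mat; loose, to be left alone. Origin: centre of its underside.
- pliers: pliers 160 mm long with red handles, on the table right of the mat; loose, to be left alone. Origin: centre of its underside.
- tape: black ring 90 mm across, 22 mm high, on the table left of the mat; loose, to be left alone. Origin: centre of its underside.
- sheet: flat sheet of blue glass 130 x 90 x 5 mm on the table right of the mat; loose, to be left alone. Origin: centre of its underside.
- glue: white bottle 44 mm across, 110 mm high, in the far right corner of the mat; loose, to be left alone. Origin: centre of its underside.

How it is judged:
By the outcome, as a careful person would: the job done as asked, in the order asked, and still so for the second after the job is handed in, with the robot touching nothing.
It also fails if it takes over 38 s, if anything falls off the work surface, if the arm or the gripper's body presses on something with over 40 N, if the wrist force passes 120 N, or if a joint passes its speed limit or range.

## Robot

A 6-joint arm with a two-finger parallel gripper is mounted at the origin on the work surface. World frame = base frame: x ahead of the robot, y to its left, z up, the work surface at z = 0. Lengths are in m, angles in rad, forces in N, time in s.
With the tool pointing down it reaches from about 0.35 to 0.775 m from the base axis. Payload 7.3 kg.
Tool frame: the origin (TCP) lies on the centre line of the jaws, within the pads' length; the fingertips stand 14 mm ahead of it and the grasp point (between the pads) lies 5 mm behind it; z points along the fingers, y is the direction in which the jaws open and shut (so a half turn about z gives the same grasp; the last joint's range is limited). The gripper opens to 92 mm and grips with 3 to 60 N. Pads are 19 mm wide; open, the fingers measure 130 mm over their backs; the gripper's body (75 mm by 190 mm) begins 47 mm behind the grasp point.
Start: joints at [-1.45, 0.342, 1.524, -0, 1.275, -0.146], TCP at [0.138, -0.506, 0.241] pointing down, gripper open.
Joint ranges: [-2.53, 2.53], [-0.77, 2.02], [0.04, 2.7], [-1, 4.14], [0.28, 2.66], [-3.11, 3.11]. Speed limits (rad/s): [2.57, 2.57, 3.14, 3.14, 3.14, 3.14].

## Interface

Orientations are given as [roll, pitch, yaw] about the fixed x, y, z axes, in that order (R = Rz(yaw) Ry(pitch) Rx(roll)).
In Python, from cell import telemetry, cams, robot gives the robot as it stands.
- The arm moves only by the tool servo_tool, never from a script. Its argument "targets" is text: rows parted by semicolons, each of 4 numbers parted by spaces: the shift along the tool's x, y, z in mm, then the turn about the tool's z in rad. In form: x y z yaw; .... A call has 1 to 20 rows; each row shifts and turns the pose as measured when the row begins, along the tool's axes as they then stand; what a row does not reach is not made up. A row lasts 1/8 s, in which the tool goes at most 62.5 mm and 10.7 degrees, less where a joint would pass 70% of its speed; a pose out of reach is approached as far as the arm can. A call with a gripper value outside its range is refused whole. "hand" is the opening, from 0 (shut) to 1 (fully open), set as the call begins (left out, the last holds). The fingers move at their own pace and stop on an object; "squeeze" is the grip in N (left out, the last holds). Time passes only in rows, so rows that do not move let the fingers close. It gives the time, the measured TCP pose, the force and the opening at its end, in the units of the state.
- telemetry.observe(): the state, without advancing time (a new reading comes with each control period).
- cams.read_camera(name): name is "side" or "top" or "wrist"; returns a dict with "color" (400x640x3 uint8, red, green, blue), "K" (3x3 intrinsics, pixels), "k1" (the pictures are not rectified: a ray, as slopes to the right and down, at radius r is drawn at 1 + k1 r^2 times it, then the intrinsics apply), "R" (3x3) and "t" (3): a world point X has camera coordinates R X + t. Camera axes: x right, y down, z forward; pixel columns grow to the right and rows downward; lengths in m; the calibration is good to about 2 mm. A picture is of the moment at which its call begins. There is no depth.
- robot.hand_in(): hands the job in, once; it reports no verdict.
Trained networks look in a picture, given as the dict that the camera call returned (one of the last four; its "shot" number tells which), for a name from the list of things; names that differ only in an ending like _2 or _b are one class to them, and where a whole thing is asked for, a point or a joint stands for the part that bears it (a point fixed in the world has none). Each returns a list of dicts, best first, with "score" (0 to 1); they miss things now and then, are a little off and sometimes report something else, mostly with a low value. They report only what shows in the picture. A call takes as long as a camera call.
- cams.cut_out(picture, query): "region" (400x640 bool, what is visible of it) and "extent" ([centre column, centre row, width, height] in pixels, round what is visible of it).
The state is a dict: "time": time; "qpos": joint angles; "qvel": joint speeds; "joint_efforts": joint torques, N m; "tool_pos": TCP position; "tool_rot": TCP orientation; "contact_force": force on the tool from outside, world axes, zero at the start; "torque": the same for the moment, N m; "opening": finger opening in m.
Only numpy, scipy, OpenCV 4.12 (cv2) and the standard library are available. Lean on these libraries where they do the work, as an engineer would, in place of code of your own. Each camera call takes 0.05 s, during which the arm holds its last target.

## Working session

There is one attempt and no reset: what is moved stays moved. The work goes in short steps, Python scripts to look and compute and a tool call to move; the robot and the scene stay as the last step left them, time stands still between calls to the robot, and variables do not carry over. Pictures are saved under pics/ and viewed, and the job is handed in when it is done.

Besides the shell and the picture viewer there is one more tool, called as a command line: name --argument value ..., lists and objects as JSON in quotes. servo_tool: Moves the arm, as the interface text tells. Its arguments: {"type":"object","properties":{"targets":{"type":"string"},"hand":{"type":"number"},"squeeze":{"type":"number"}},"required":["targets"]}

```bash
ls; mkdir -p pics; python3 - <<'E'
from cell import telemetry, cams, robot
import cv2
print(telemetry.observe())
for n in ["top","side","wrist"]:
    d=cams.read_camera(n); cv2.imwrite(f"pics/{n}0.png",d["color"][:,:,::-1]); print(n,d["K"],d["k1"],d["R"],d["t"])
E
```

```text
pics
{'time': 0.0, 'qpos': array([-1.44998097e+00,  3.42739974e-01,  1.52501525e+00, -4.65924223e-06,
        1.27540427e+00, -1.45995718e-01]), 'qvel': array([-9.34111587e-05, -4.49222359e-04, -4.83680677e-04,  1.55475079e-04,
        1.92533527e-05,  5.23491823e-06]), 'joint_efforts': array([ 1.94238901e-04, -4.31236589e+01, -2.44219226e+01,  7.18345447e-02,
        5.58101234e-02, -1.35846203e-04]), 'tool_pos': array([ 0.13839495, -0.50602934,  0.24003661]), 'tool_rot': array([-3.14004183e+00, -2.23532741e-04,  2.66812264e-01]), 'contact_force': array([ 0.42190183, -0.63616879, -0.45807668]), 'torque': array([-0.02204507,  0.00302283, -0.04531908]), 'opening': 0.09206609268448372}
top [[435.0756032    0.         314.83825728]
 [  0.         435.0756032  199.26309988]
 [  0.           0.           1.        ]] -0.08695461924889782 [[ 0.01667934 -0.99949302  0.02711998]
 [-0.99815636 -0.01822789 -0.05789319]
 [ 0.05835818 -0.02610436 -0.99795435]] [-0.0343459   0.58589639  1.27151193]
side [[511.75175427   0.         324.45446388]
 [  0.         511.75175427 200.47680304]
 [  0.           0.           1.        ]] -0.009683146473315066 [[ 0.97195061 -0.23465839  0.01573046]
 [-0.14768937 -0.66104265 -0.73567008]
 [ 0.18302966  0.71271176 -0.67715735]] [-0.56877332  0.10598224  1.26640134]
wrist [[289.62503249   0.         323.09239356]
 [  0.         289.62503249 203.60000377]
 [  0.           0.           1.        ]] -0.054025036110835284 [[ 2.64254804e-01 -9.64452817e-01 -4.04076157e-04]
 [-9.31245887e-01 -2.55265235e-01  2.60039914e-01]
 [-2.50899374e-01 -6.83405021e-02 -9.65597784e-01]] [-0.52403893 -0.03273337  0.38908345]
```

View pics/top0.png

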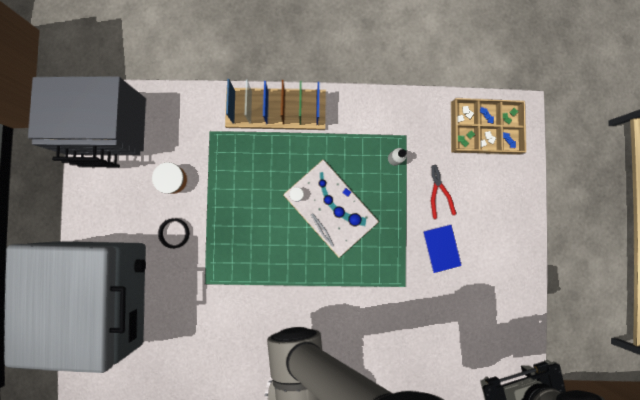

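View pics/side0.png

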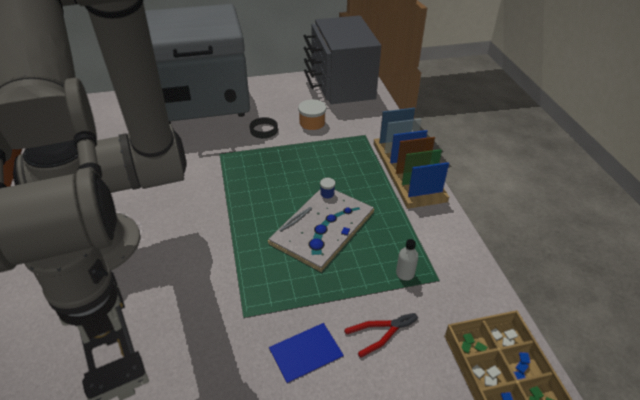

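Top view: panel around (330,208), the row runs from the largest at (355,220) via (339,212) and (328,200) to the smallest at (323,183). Pot at (296,194), tweezers (322,230), chip (347,191).

```bash
cat > h.py <<'E'
from cell import telemetry, cams, robot
import numpy as np, cv2
from scipy.optimize import least_squares
NX=np.array([-72,-24,24,72])/1e3; NY=np.array([-30,-10,-10,-30])/1e3
def dist(d): return np.array([d["k1"],0,0,0,0.])
def proj(d,P):
    return cv2.projectPoints(np.asarray(P,float).reshape(-1,3),cv2.Rodrigues(np.array(d["R"]))[0],np.array(d["t"],float),np.array(d["K"]),dist(d))[0].reshape(-1,2)
def ray(d,uv,z):
    n=cv2.undistortPoints(np.asarray(uv,float).reshape(-1,1,2),np.array(d["K"]),dist(d)).reshape(-1,2)
    R=np.array(d["R"]);t=np.array(d["t"]);c=-R.T@t
    D=np.c_[n,np.ones(len(n))]@R
    return c+D*((z-c[2])/D[:,2])[:,None]
def cent(m):
    ys,xs=np.nonzero(m); return xs.mean(),ys.mean()
def place(p,pts):
    x,y,a=p; pts=np.asarray(pts,float);c,s=np.cos(a),np.sin(a)
    return np.c_[x+c*pts[:,0]-s*pts[:,1],y+s*pts[:,0]+c*pts[:,1],pts[:,2]]
def face(d):
    r=cams.cut_out(d,"panel")[0]; return r
E
python3 - <<'E'
from h import *
for n in ["top","side"]:
    d=cams.read_camera(n)
    for q in ["panel","nugget1","nugget2","nugget3","nugget4","pot","chip","tweezers"]:
        for r in cams.cut_out(d,q)[:4]:
            u=cent(r["region"]); z=.025 if 'nug' in q else .021
            print(n,q,round(r["score"],2),np.round(u,1),r["region"].sum(),np.round(ray(d,[u],z)[0],4))
E
```

```text
top panel 0.87 [331.  208.6] 4445 [ 0.5593 -0.0723  0.021 ]
top nugget1 0.68 [354.1 219.5] 102 [ 0.5283 -0.1406  0.025 ]
top nugget1 0.43 [338.8 212.4] 79 [ 0.5486 -0.0952  0.025 ]
top nugget2 0.68 [354.1 219.5] 102 [ 0.5283 -0.1406  0.025 ]
top nugget2 0.43 [338.8 212.4] 79 [ 0.5486 -0.0952  0.025 ]
top nugget3 0.68 [354.1 219.5] 102 [ 0.5283 -0.1406  0.025 ]
top nugget3 0.43 [338.8 212.4] 79 [ 0.5486 -0.0952  0.025 ]
top nugget4 0.68 [354.1 219.5] 102 [ 0.5283 -0.1406  0.025 ]
top nugget4 0.43 [338.8 212.4] 79 [ 0.5486 -0.0952  0.025 ]
top pot 0.55 [295.8 193.9] 145 [0.6009 0.0326 0.021 ]
top tweezers 0.57 [317.4 223.6] 83 [ 0.5145 -0.0327  0.021 ]
side panel 0.88 [321.6 229. ] 4407 [ 0.5546 -0.0953  0.021 ]
side nugget1 0.62 [316.2 243.6] 104 [ 0.5293 -0.1444  0.025 ]
side nugget1 0.6 [320.1 228.4] 74 [ 0.5504 -0.0961  0.025 ]
side nugget1 0.47 [331.  217.4] 31 [ 0.5866 -0.0642  0.025 ]
side nugget2 0.62 [316.2 243.6] 104 [ 0.5293 -0.1444  0.025 ]
side nugget2 0.6 [320.1 228.4] 74 [ 0.5504 -0.0961  0.025 ]
side nugget2 0.47 [331.  217.4] 31 [ 0.5866 -0.0642  0.025 ]
side nugget3 0.62 [316.2 243.6] 104 [ 0.5293 -0.1444  0.025 ]
side nugget3 0.6 [320.1 228.4] 74 [ 0.5504 -0.0961  0.025 ]
side nugget3 0.47 [331.  217.4] 31 [ 0.5866 -0.0642  0.025 ]
side nugget4 0.62 [316.2 243.6] 104 [ 0.5293 -0.1444  0.025 ]
side nugget4 0.6 [320.1 228.4] 74 [ 0.5504 -0.0961  0.025 ]
side nugget4 0.47 [331.  217.4] 31 [ 0.5866 -0.0642  0.025 ]
side pot 0.79 [327.3 187.8] 272 [0.6058 0.0541 0.021 ]
side chip 0.42 [344.9 230.7] 41 [ 0.61  -0.114  0.021]
side tweezers 0.47 [294.8 218.9] 178 [ 0.4957 -0.045   0.021 ]
```

servo_tool --targets "43 -29 0 0; 43 -29 0 0; 43 -29 0 0; 43 -29 0 0; 43 -29 0 0; 43 -29 0 0; 43 -29 0 0; 43 -29 0 0; 43 -29 0 0; 43 -29 0 0; 0 0 0 0; 0 0 0 0" --hand 0 --squeeze 20

```text
time: 2.55
tool_pos: [0.4876, -0.1027, 0.2411]
tool_rot: [3.136, -0.003, 0.265]
contact_force: [-0.4, 0.4, -0.3]
opening: 0.0004
```

```bash
python3 - <<'E'
from h import *
s=telemetry.observe();print(s["tool_pos"],s["tool_rot"],s["contact_force"],s["opening"],s["time"])
d=cams.read_camera("wrist"); cv2.imwrite("pics/w1.png",d["color"][:,:,::-1])
for q in ["panel","nugget1","pot","chip","tweezers"]:
  for r in cams.cut_out(d,q)[:5]:
    u=cent(r["region"]); z=.025 if 'nug' in q else .021
    print(q,round(r["score"],2),np.round(u,1),r["region"].sum(),np.round(ray(d,[u],z)[0],4))
E
```

```text
[ 0.48760414 -0.10274642  0.24105553] [ 3.13645449e+00 -2.64800337e-03  2.64510250e-01] [-0.38251309  0.38486835 -0.30807485] 0.0004129668831496926 2.55
panel 0.76 [315.2 111.3] 24548 [ 0.5698 -0.0714  0.021 ]
nugget1 0.83 [361.6 158.9] 547 [ 0.53   -0.1415  0.025 ]
nugget1 0.66 [311.   94.9] 373 [ 0.5863 -0.062   0.025 ]
nugget1 0.63 [329.7 131.3] 431 [ 0.5516 -0.0944  0.025 ]
nugget1 0.47 [306.7  47.9] 216 [ 0.6348 -0.0442  0.025 ]
pot 0.71 [229.   56.8] 1552 [0.6034 0.0414 0.021 ]
chip 0.8 [359.8  87.6] 306 [ 0.61   -0.1156  0.021 ]
tweezers 0.84 [279.9 161.3] 873 [ 0.5    -0.0442  0.021 ]
```

View pics/w1.png

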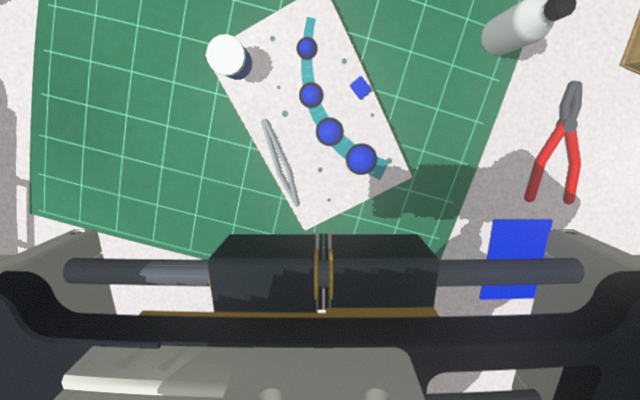

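The wrist view shows all four nuggets: (361,159), (329,131), (311,95), (307,48). The shut fingertips are at (322,290).

```bash
python3 - <<'E'
from h import *
S=[]
import scipy.ndimage as nd
for n in ["wrist","top","side"]:
    d=cams.read_camera(n)
    hsv=cv2.cvtColor(d["color"],cv2.COLOR_RGB2HSV)
    b=((hsv[...,0]>108)&(hsv[...,0]<132)&(hsv[...,1]>120)&(hsv[...,2]>50)).astype(np.uint8)
    pan=cv2.dilate(cams.cut_out(d,"panel")[0]["region"].astype(np.uint8),np.ones((5,5)))
    cv2.imwrite(f"pics/m_{n}.png",b*255)
    N,l,st,ce=cv2.connectedComponentsWithStats(b)
    g=np.array([[.530,-.1415],[.5516,-.0944],[.5863,-.062],[.6348,-.0442]])
    pts=[]
    for k in range(4):
        u=proj(d,[*g[k],.025])[0]
        j=1+np.argmin(np.hypot(*(ce[1:]-u).T)); pts.append(ce[j]); print(n,k,np.round(u,1),np.round(ce[j],1),st[j,4])
    W=ray(d,pts,.025)
    P=np.c_[NX,NY,np.full(4,.025)]
    r=least_squares(lambda p:(place(p,P)-W)[:,:2].ravel(),[.57,-.07,.9],loss="soft_l1",f_scale=.003)
    print(np.round(W[:,:2],4).tolist(),r.x,np.round(r.fun*1000,1)); print(np.round(place(r.x,P)[:,:2],4).tolist())
E
```

```text
wrist 0 [360.9 158.6] [360.3 158.6] 561
wrist 1 [328.9 131.2] [328.3 131.1] 405
wrist 2 [310.1  94.9] [309.5  94.4] 283
wrist 3 [305.7  47.9] [305.   47.2] 186
[[0.5298, -0.1408], [0.5515, -0.0937], [0.5866, -0.0611], [0.6353, -0.0433]] [ 0.56222639 -0.07004231  0.74583465] [-0.1 -0.2 -0.1  0.   0.   0.   0.2  0.1]
[[0.5297, -0.1409], [0.5514, -0.0937], [0.5866, -0.0611], [0.6355, -0.0432]]
top 0 [354.4 218.9] [337.1 210. ] 39
top 1 [338.6 211.3] [337.1 210. ] 39
top 2 [327.8 199.4] [327.7 199.5] 50
top 3 [322.  182.9] [322.1 182.8] 32
[[0.5556, -0.09], [0.5556, -0.09], [0.586, -0.062], [0.6351, -0.0445]] [ 0.56489645 -0.06784289  0.74025539] [-23.6 -48.5  -1.6  -1.4   3.3   2.9   3.2   3.1]
[[0.532, -0.1386], [0.5539, -0.0914], [0.5894, -0.059], [0.6383, -0.0414]]
side 0 [316.2 242.7] [316.  243.8] 114
side 1 [320.4 227.8] [320.2 228.8] 75
side 2 [330.7 216.8] [330.9 217.7] 46
side 3 [347.1 209.3] [347.2 210.1] 29
[[0.5288, -0.1448], [0.5503, -0.0975], [0.586, -0.0652], [0.6342, -0.0471]] [ 0.56127109 -0.07396944  0.74593802] [-0.  -0.1  0.1 -0.1 -0.3  0.2  0.3 -0. ]
[[0.5288, -0.1449], [0.5504, -0.0976], [0.5857, -0.065], [0.6345, -0.0471]]
```

servo_tool --targets "10 16 0 0; 10 16 0 0; 10 16 30 0; 0 0 40 0; 0 0 40 0; 0 0 40 0; 0 0 20 0; 0 0 0 0; 0 0 0 0"

```text
time: 4.28
tool_pos: [0.5334, -0.1442, 0.0683]
tool_rot: [3.134, -0.007, 0.264]
contact_force: [0.7, -0.9, -0.6]
opening: 0.0001
```

```bash
cat >> h.py <<'E'
T=np.array([[.5295,-.142],[.5513,-.0948],[.5864,-.0622],[.6352,-.0446]])
def rep(k,z=.040):
    s=telemetry.observe();p=s["tool_pos"];r=s["tool_rot"]
    from scipy.spatial.transform import Rotation as Ro
    R=Ro.from_euler("xyz",r).as_matrix()
    print("t",s["time"],"tip",np.round((p+R@[0,0,.014])*1e3,2),"rot",np.round(r,4),"F",np.round(s["contact_force"],2),"delta tool mm",np.round(R.T@(np.r_[T[k],z]-p)*1e3,1))
E
python3 - <<'E'
from h import *
rep(0)
for n in ["wrist","side"]:
    d=cams.read_camera(n); c=d["color"]
    if n=="side": c=cv2.resize(c[150:300,220:460],None,fx=3,fy=3,interpolation=cv2.INTER_CUBIC)
    cv2.imwrite(f"pics/{n}2.png",c[:,:,::-1]); s=telemetry.observe(); print(proj(d,[s["tool_pos"]-[0,0,.014],[*T[0],.031]]))
E
```

```text
t 4.275 tip [ 533.5  -144.28   54.27] rot [ 3.1337 -0.0071  0.2637] F [ 0.68 -0.92 -0.61] delta tool mm [-3.4 -3.4 28.2]
[[323.80151544 248.55713964]
 [318.69804495 238.86086592]]
[[317.94556777 234.91884954]
 [316.07794225 241.23023419]]
```

View pics/wrist2.png

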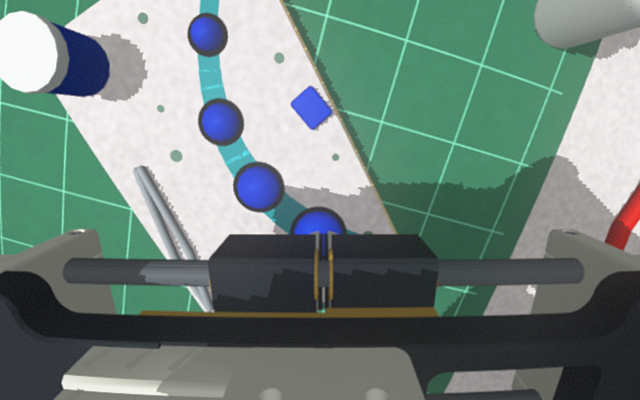

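View pics/side2.png

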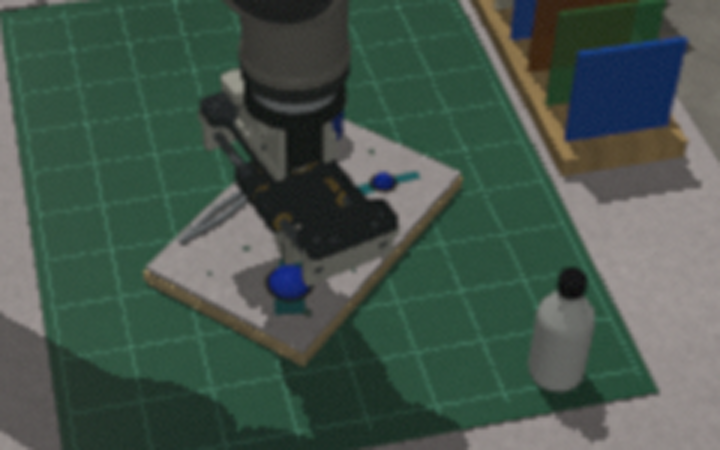

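```bash
python3 - <<'E'
from h import *
d=cams.read_camera("wrist"); c=d["color"]
cv2.imwrite("pics/z3.png",cv2.resize(c[190:330,250:400],None,fx=5,fy=4,interpolation=cv2.INTER_NEAREST)[:,:,::-1])
hsv=cv2.cvtColor(c,cv2.COLOR_RGB2HSV)
b=((hsv[...,0]>108)&(hsv[...,0]<132)&(hsv[...,1]>120)&(hsv[...,2]>50)).astype(np.uint8)
N,l,st,ce=cv2.connectedComponentsWithStats(b)
W=[]
for k in (1,2,3):
    u=proj(d,[*T[k],.025])[0]; j=1+np.argmin(np.hypot(*(ce[1:]-u).T)); W.append(ce[j]);print(u,ce[j],st[j,4])
W=ray(d,W,.025);P=np.c_[NX,NY,np.full(4,.025)]
r=least_squares(lambda p:(place(p,P[1:])-W)[:,:2].ravel(),[.57,-.07,.74])
print(W[:,:2],r.x,np.round(r.fun*1e3,1));print(place(r.x,P))
E
```

```text
[258.24402052 188.4059907 ] [257.44900954 187.34409391] 1363
[219.49701471 122.56960256] [219.22906641 121.75649663] 1039
[206.23729991  33.65939715] [204.85789474  33.20657895] 760
[[ 0.5518657  -0.09414126]
 [ 0.58684725 -0.06194329]
 [ 0.63524843 -0.04374409]] [ 0.56239618 -0.07075244  0.74925255] [-0.2 -0.3 -0.1  0.2  0.3  0.1]
[[ 0.53011066 -0.14175699  0.025     ]
 [ 0.55163434 -0.09442062  0.025     ]
 [ 0.58677985 -0.06172822  0.025     ]
 [ 0.6355472  -0.04367979  0.025     ]]
```

View pics/z3.png

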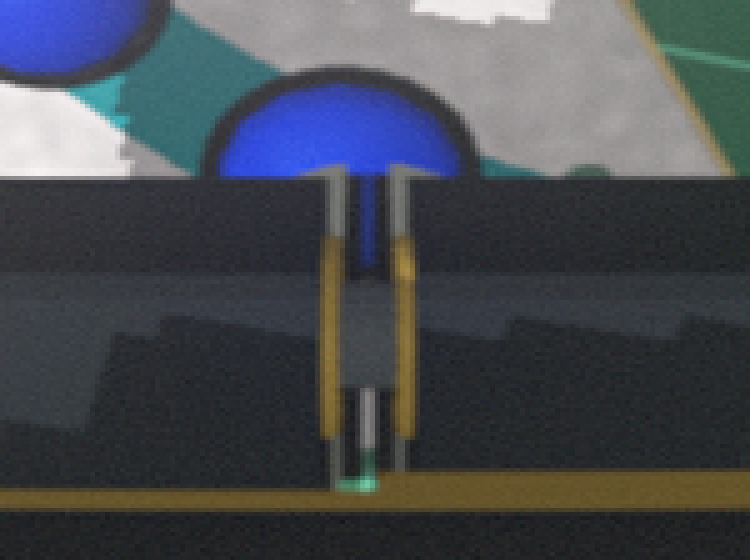

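```bash
cat >> h.py <<'E'
T=np.array([[.5298,-.1418],[.5515,-.0945],[.5866,-.0619],[.6354,-.044]])
E
sed -i 's/p=s\["tool_pos"\];r=/p=s["tool_pos"];r=/; s/np.r_\[T\[k\],z\]-p)/np.r_[T[k],z]-p)/' h.py; echo ok
```

```text
ok
```

servo_tool --targets "-3 -3.4 5 0; 0 0 5 0; 0 0 5 0; 0 0 3 0; 0 0 0 0; 0 0 0 0"

```text
time: 5.18
tool_pos: [0.5302, -0.1419, 0.0505]
tool_rot: [3.132, -0.01, 0.264]
contact_force: [-0.9, -0.4, -0.6]
opening: 0.0005
```

```bash
python3 - <<'E'
from h import *
rep(0)
E
```

```text
t 5.175 tip [ 530.37 -141.99   36.54] rot [ 3.1317 -0.0095  0.2638] F [-0.86 -0.42 -0.62] delta tool mm [-0.5 -0.3 10.5]
```

servo_tool --targets "0 0 1 0; 0 0 1 0; 0 0 1 0; 0 0 1 0"

```text
time: 5.68
tool_pos: [0.5305, -0.142, 0.0466]
tool_rot: [3.131, -0.01, 0.264]
contact_force: [-0.3, 0.3, -0.6]
opening: 0.0005
```

servo_tool --targets "0 0 1 0; 0 0 0.5 0"

```text
time: 5.92
tool_pos: [0.5305, -0.142, 0.0452]
tool_rot: [3.131, -0.01, 0.264]
contact_force: [-0.9, -0.2, 1.3]
opening: 0.0004
```

servo_tool --targets "0 0 1 0; 0 0 0.5 0"

```text
time: 6.18
tool_pos: [0.5305, -0.1421, 0.0438]
tool_rot: [3.131, -0.01, 0.264]
contact_force: [-0.7, 0.0, 0.5]
opening: 0.0004
```

servo_tool --targets "0 0 1 0; 0 0 0.7 0"

```text
time: 6.42
tool_pos: [0.5305, -0.1421, 0.042]
tool_rot: [3.131, -0.01, 0.264]
contact_force: [-0.9, 0.6, 2.1]
opening: 0.0002
```

servo_tool --targets "0 0 1 0; 0 0 0.4 0; 0 0 0 0"

```text
time: 6.8
tool_pos: [0.5305, -0.142, 0.0404]
tool_rot: [3.131, -0.01, 0.264]
contact_force: [-0.3, -0.1, 1.8]
opening: 0.0006
```

servo_tool --targets "0 0 0.4 0; 0 0 0 0"

```text
time: 7.05
tool_pos: [0.5305, -0.142, 0.04]
tool_rot: [3.131, -0.01, 0.264]
contact_force: [-0.3, -0.2, 1.9]
opening: 0.0005
```

servo_tool --targets "0 0 -6 0; 0 0 -6 0; 0 0 -3 0; 0 0 0 0"

```text
time: 7.55
tool_pos: [0.5306, -0.1421, 0.0562]
tool_rot: [3.131, -0.011, 0.264]
contact_force: [0.3, -0.7, -0.4]
opening: 0.0003
```

```bash
python3 - <<'E'
from h import *
rep(0);rep(1,.057)
E
```

```text
t 7.55 tip [ 530.79 -142.17   42.17] rot [ 3.1308 -0.0107  0.2638] F [ 0.32 -0.66 -0.41] delta tool mm [-0.9 -0.6 16.2]
t 7.55 tip [ 530.79 -142.17   42.17] rot [ 3.1308 -0.0107  0.2638] F [ 0.32 -0.66 -0.41] delta tool mm [ 32.6 -40.5  -0.9]
```

servo_tool --targets "6.4 -8 0 0; 6.4 -8 0 0; 6.4 -8 0 0; 6.4 -8 0 0; 4 -5 0 0; 0 0 0 0; 0 0 0 0"

```text
time: 8.43
tool_pos: [0.5508, -0.0945, 0.0556]
tool_rot: [3.131, -0.01, 0.265]
contact_force: [-0.3, 0.8, -0.0]
opening: 0.0006
```

```bash
python3 - <<'E'
from h import *
rep(1)
E
```

```text
t 8.425 tip [550.99 -94.6   41.56] rot [ 3.1314 -0.01    0.2652] F [-0.33  0.83 -0.04] delta tool mm [ 0.5  0.  15.6]
```

servo_tool --targets "0.5 0 3 0; 0 0 3 0; 0 0 1 0; 0 0 0.5 0"

```text
time: 8.93
tool_pos: [0.5511, -0.0953, 0.0474]
tool_rot: [3.131, -0.01, 0.264]
contact_force: [-0.2, -0.8, 0.3]
opening: 0.0003
```

servo_tool --targets "0 0 1 0; 0 0 1 0; 0 0 0 0"

```text
time: 9.3
tool_pos: [0.5512, -0.0954, 0.0454]
tool_rot: [3.131, -0.01, 0.264]
contact_force: [0.0, 0.6, 0.5]
opening: 0.0005
```

servo_tool --targets "0 0 1 0; 0 0 1 0; 0 0 0 0"

```text
time: 9.68
tool_pos: [0.5512, -0.0954, 0.0436]
tool_rot: [3.131, -0.01, 0.264]
contact_force: [-1.1, 0.2, 0.3]
opening: 0.0005
```

servo_tool --targets "0 0 1 0; 0 0 0.8 0"

```text
time: 9.93
tool_pos: [0.5512, -0.0954, 0.0418]
tool_rot: [3.131, -0.01, 0.264]
contact_force: [-0.5, 0.1, 1.9]
opening: 0.0004
```

servo_tool --targets "0 0 1 0; 0 0 0.8 0; 0 0 0 0"

```text
time: 10.3
tool_pos: [0.5512, -0.0954, 0.0398]
tool_rot: [3.131, -0.01, 0.264]
contact_force: [-0.5, 0.8, 0.9]
opening: 0.0003
```

servo_tool --targets "0 0 -6 0; 0 0 -6 0; 0 0 -3 0; 0 0 0 0"

```text
time: 10.8
tool_pos: [0.5513, -0.0953, 0.0559]
tool_rot: [3.131, -0.011, 0.264]
contact_force: [0.2, 0.8, 0.1]
opening: 0.0
```

```bash
python3 - <<'E'
from h import *
rep(2,.056)
d=cams.read_camera("side"); c=d["color"]
cv2.imwrite("pics/side4.png",cv2.resize(c[190:270,270:390],None,fx=6,fy=6,interpolation=cv2.INTER_CUBIC)[:,:,::-1])
E
```

```text
t 10.8 tip [551.49 -95.45  41.93] rot [ 3.1309 -0.0105  0.2638] F [0.22 0.83 0.07] delta tool mm [ 42.8 -23.1   0.1]
```

View pics/side4.png

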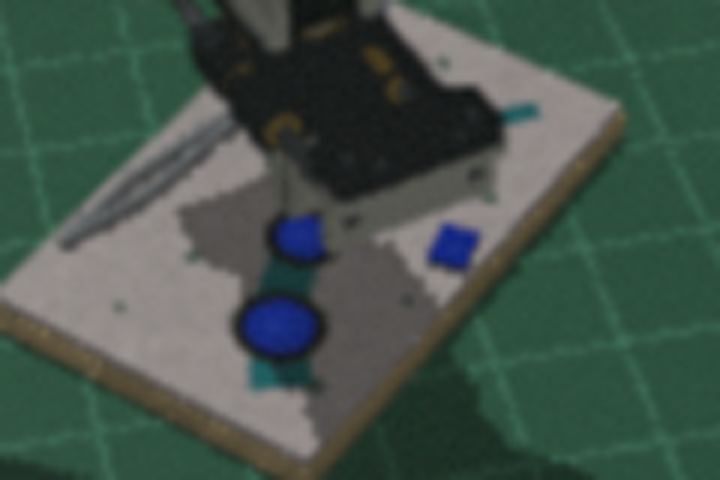

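The side view shows nuggets 1 (280,325) and 2 (300,238) sunk, with their black sockets showing all round. Next is nugget 3.

servo_tool --targets "7 -3.8 0 0; 7 -3.8 0 0; 7 -3.8 0 0; 7 -3.8 0 0; 7 -3.8 0 0; 4.5 -2.3 0 0; 0 0 0 0; 0 0 0 0"

```text
time: 11.85
tool_pos: [0.5861, -0.0616, 0.0553]
tool_rot: [3.132, -0.01, 0.265]
contact_force: [-0.0, -0.1, -0.2]
opening: 0.0003
```

```bash
python3 - <<'E'
from h import *
rep(2)
E
```

```text
t 11.85 tip [586.31 -61.69  41.27] rot [ 3.1316 -0.0096  0.2646] F [-0.04 -0.1  -0.2 ] delta tool mm [ 0.2  0.3 15.3]
```

servo_tool --targets "0.3 0 3 0; 0 0 3 0; 0 0 1 0; 0 0 0.5 0; 0 0 1 0; 0 0 0.5 0"

```text
time: 12.6
tool_pos: [0.5861, -0.0622, 0.0456]
tool_rot: [3.132, -0.009, 0.264]
contact_force: [0.0, 0.5, -0.1]
opening: 0.0009
```

servo_tool --targets "0 0 1 0; 0 0 1 0"

```text
time: 12.85
tool_pos: [0.5862, -0.0622, 0.0438]
tool_rot: [3.131, -0.009, 0.264]
contact_force: [0.0, 0.6, 0.9]
opening: 0.0002
```

servo_tool --targets "0 0 1 0; 0 0 0.8 0"

```text
time: 13.1
tool_pos: [0.5862, -0.0622, 0.0421]
tool_rot: [3.131, -0.009, 0.264]
contact_force: [0.5, -0.1, 1.7]
opening: 0.0007
```

servo_tool --targets "0 0 0.8 0; 0 0 0.5 0; 0 0 0 0"

```text
time: 13.48
tool_pos: [0.5862, -0.0621, 0.0407]
tool_rot: [3.131, -0.009, 0.264]
contact_force: [-1.0, 0.7, 2.0]
opening: 0.0003
```

servo_tool --targets "0 0 0.7 0; 0 0 0 0"

```text
time: 13.72
tool_pos: [0.5863, -0.0622, 0.04]
tool_rot: [3.131, -0.009, 0.264]
contact_force: [-0.9, 0.2, 1.1]
opening: 0.0005
```

servo_tool --targets "0 0 -6 0; 0 0 -6 0; 0 0 -3 0; 0 0 0 0"

```text
time: 14.22
tool_pos: [0.5864, -0.0621, 0.0561]
tool_rot: [3.131, -0.01, 0.264]
contact_force: [0.4, -0.4, 0.1]
opening: 0.0005
```

```bash
python3 - <<'E'
from h import *
rep(3,.056)
E
```

```text
t 14.225 tip [586.52 -62.21  42.06] rot [ 3.1311 -0.0101  0.2638] F [ 0.43 -0.43  0.15] delta tool mm [52.1 -4.7  0.5]
```

servo_tool --targets "8 -0.7 0 0; 8 -0.7 0 0; 8 -0.7 0 0; 8 -0.7 0 0; 8 -0.7 0 0; 6 -0.7 0 0; 2 0 0 0; 0 0 0 0; 0 0 0 0"

```text
time: 15.35
tool_pos: [0.6348, -0.044, 0.0557]
tool_rot: [3.132, -0.009, 0.264]
contact_force: [-0.6, -0.1, -0.3]
opening: 0.0005
```

```bash
python3 - <<'E'
from h import *
rep(3)
E
```

```text
t 15.35 tip [634.92 -44.12  41.7 ] rot [ 3.1316 -0.0092  0.2642] F [-0.58 -0.12 -0.27] delta tool mm [ 0.5 -0.  15.7]
```

servo_tool --targets "0.5 0 3 0; 0 0 3 0; 0 0 1 0; 0 0 0.5 0; 0 0 1 0; 0 0 0.5 0"

```text
time: 16.1
tool_pos: [0.635, -0.0442, 0.0461]
tool_rot: [3.132, -0.009, 0.264]
contact_force: [-0.1, 0.1, -0.4]
opening: 0.0004
```

servo_tool --targets "0 0 1 0; 0 0 1 0"

```text
time: 16.35
tool_pos: [0.6351, -0.0443, 0.0443]
tool_rot: [3.132, -0.009, 0.264]
contact_force: [-0.9, 0.1, 2.5]
opening: 0.0006
```

servo_tool --targets "0 0 1 0; 0 0 0.8 0"

```text
time: 16.6
tool_pos: [0.6351, -0.0442, 0.0427]
tool_rot: [3.132, -0.009, 0.264]
contact_force: [-0.7, 0.2, 1.7]
opening: 0.0005
```

servo_tool --targets "0 0 0.8 0; 0 0 0.5 0; 0 0 0 0"

```text
time: 16.98
tool_pos: [0.6351, -0.0443, 0.0413]
tool_rot: [3.132, -0.009, 0.264]
contact_force: [-0.5, -0.4, 1.2]
opening: -0.0
```

servo_tool --targets "0 0 0.9 0; 0 0 0.4 0; 0 0 0 0"

```text
time: 17.35
tool_pos: [0.6352, -0.0442, 0.04]
tool_rot: [3.132, -0.009, 0.264]
contact_force: [-1.2, 0.3, 2.2]
opening: 0.0007
```

servo_tool --targets "0 0 -6 0; 0 0 -12 0; 0 0 -30 0; 0 0 -40 0; 0 0 -50 0; -40 0 -40 0; -50 0 0 0; -50 0 0 0; -20 0 0 0; 0 0 0 0; 0 0 0 0"

```text
time: 18.73
tool_pos: [0.4763, -0.0859, 0.2299]
tool_rot: [3.125, -0.02, 0.264]
contact_force: [0.9, -0.3, 0.3]
opening: 0.0005
```

```bash
python3 - <<'E'
from h import *
rep(3)
P=np.c_[NX,NY,np.full(4,.025)]
for n in ["wrist","side","top"]:
    d=cams.read_camera(n); c=d["color"]
    cv2.imwrite(f"pics/{n}5.png",c[:,:,::-1])
    hsv=cv2.cvtColor(c,cv2.COLOR_RGB2HSV)
    b=((hsv[...,0]>108)&(hsv[...,0]<132)&(hsv[...,1]>120)&(hsv[...,2]>50)).astype(np.uint8)
    N,l,st,ce=cv2.connectedComponentsWithStats(b)
    pts=[]
    for k in range(4):
        u=proj(d,[*T[k],.023])[0]; j=1+np.argmin(np.hypot(*(ce[1:]-u).T)); pts.append(ce[j]); print(n,k,u.round(1),ce[j].round(1),st[j].tolist())
    W=ray(d,pts,.0235)
    r=least_squares(lambda p:(place(p,P)-W)[:,:2].ravel(),[.57,-.07,.74]); print(r.x.round(4),np.round(r.fun*1e3,1))
d=cams.read_camera("side");c=d["color"]
cv2.imwrite("pics/side6.png",cv2.resize(c[170:290,250:400],None,fx=5,fy=5,interpolation=cv2.INTER_CUBIC)[:,:,::-1])
E
```

```text
t 18.725 tip [476.59 -86.1  215.9 ] rot [ 3.1246 -0.0196  0.2641] F [ 0.91 -0.29  0.29] delta tool mm [160.8  -2.2 193.1]
wrist 0 [376.5 157.3] [375.7 157.2] [364, 145, 24, 25, 451]
wrist 1 [344. 129.] [343.3 128.9] [334, 119, 20, 21, 323]
wrist 2 [325.2  91.3] [324.6  91.3] [317, 83, 17, 18, 238]
wrist 3 [321.2  42.9] [320.6  43. ] [314, 36, 14, 15, 160]
[ 0.562  -0.0701  0.7468] [-0.2 -0.2 -0.1 -0.1  0.1  0.1  0.2  0.2]
side 0 [316.2 243.4] [315.9 243.9] [310, 239, 13, 10, 95]
side 1 [320.4 228.4] [320.4 228.9] [316, 225, 10, 8, 60]
side 2 [330.8 217.4] [330.6 218. ] [327, 216, 8, 6, 38]
side 3 [347.2 209.8] [347.1 210.5] [344, 209, 7, 4, 23]
[ 0.5613 -0.0733  0.743 ] [-0.2 -0.3 -0.7 -0.2  0.4  0.2  0.4  0.4]
top 0 [354.4 219. ] [354.5 219. ] [349, 214, 12, 11, 93]
top 1 [338.5 211.4] [338.8 211.6] [335, 208, 9, 9, 65]
top 2 [327.7 199.3] [327.9 199.4] [325, 196, 7, 8, 46]
top 3 [321.9 182.7] [322.1 182.7] [320, 180, 5, 7, 28]
[ 0.5621 -0.0714  0.7466] [-0.3 -0.2  0.5  0.1  0.   0.1 -0.2  0. ]
```

View pics/side6.png

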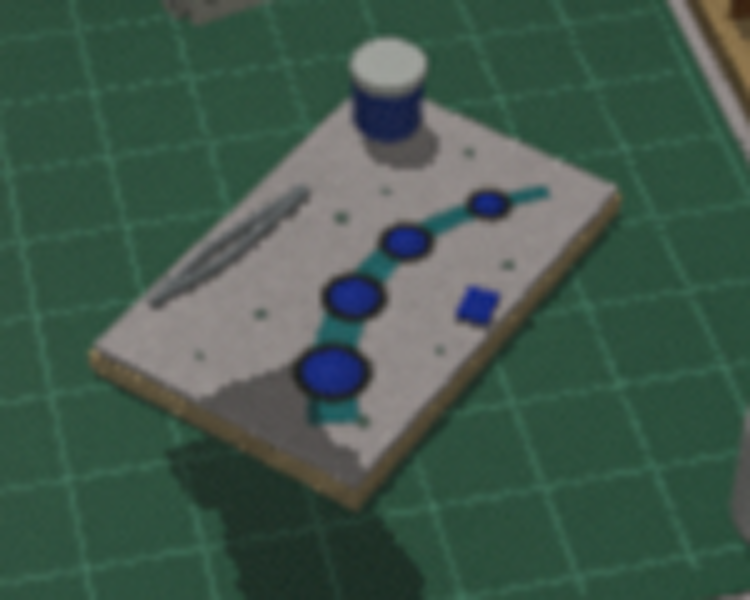

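View pics/wrist5.png

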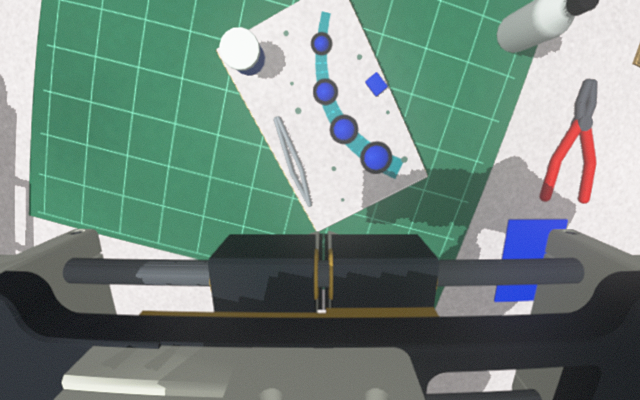

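All four nuggets are evenly sunk. The panel's fitted pose is unchanged, and the pot, tweezers and chip are where they were.

```bash
python3 -c "
from cell import robot
print(robot.hand_in())"
```

```text
the job is handed in; nothing more can be done
None
```

I pressed the four nuggets in order, largest to smallest, with the gripper shut, and handed the job in with the arm clear. The fingertips went down to about 26 mm above the table on each one, which leaves it about 5 mm above the panel's face. Between nuggets they crossed at about 42 mm above the table, roughly 21 mm over the panel.

**Push depth:** On nuggets 1, 3 and 4 the measured upward force reached about 2 to 2.5 N. Nugget 2 peaked at 1.9 N and read only 0.9 N at the end, with noise of about ±0.8 N. The 5 mm height comes from the arm's own position reading, not from a direct measurement of the nuggets.

**Last pictures:** All four nuggets look evenly sunk, with their black sockets showing all round. The panel's fitted pose in the wrist camera moved by less than 1 mm and about 0.001 rad. The pot, tweezers and chip look unmoved. I didn't measure the loose things after the run, and the jar and tape were not checked.

**Disagreement:** The side camera placed the row about 3 mm off from the wrist and top cameras, so I weighted the wrist and top. Contact came at about the expected height on nuggets 1 and 4. The force was too noisy to show where contact began on nuggets 2 and 3.

The robot's clock read about 19 s at hand-in, against the 38 s limit.

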